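Swap the test load on the load-cell hook

TASK

Swap the load on the test stand: first lift the blue canister off the hook and stand it upright inside the empty green dish, then hang the red canister on the hook by its handle and leave it hanging freely. Do not tip or drop the canisters, and leave the yellow canister and everything else on the bench where it is.

Things in the scene. Friction and masses are not known exactly. Their poses are not given: they have to be found in the camera images.
- blue_handle (a point): centre of the grip zone of the blue canister's loop handle, 110 mm above the canister's underside (half-way between the two legs). Pinch the two legs together here from outside, tool from above (46 mm wide), leaving the opening free. x looks through the opening, y runs from leg to leg, z up along the canister. At the start it hangs on the hook, handle square to the hook's arm.
- blue_bar (a point): middle of the underside of the blue handle's top bar, where the hook carries it; 22 mm above blue_handle. The bar is straight, along y, 10 mm wide (x), 8 mm thick, its top 140 mm above the canister's underside. The loop's clear opening is 34 mm wide (y) and runs from 58 to 132 mm above the underside
- blue: blue canister: cylinder 72 mm across, 55 mm tall, 0.3 to 0.65 kg, with a rigid upright steel loop handle on top, of two straight legs (10 mm along x, 6 mm along y; 46 mm over their outsides along y, 34 mm between) and a top bar, 140 mm tall in all. Origin at the centre of its underside
- red_handle (a point): centre of the grip zone of the red canister's loop handle, 110 mm above the canister's underside (half-way between the two legs). The canister is the same as the blue one in shape and size (handle axes too), but red; it stands on the bench at the start, turned by up to 1.2 rad either way.
- red_bar (a point): middle of the underside of the red handle's top bar, 22 mm above red_handle
- red: red canister; origin at the centre of its underside
- yellow_handle (a point): centre of the grip zone of the yellow canister's loop handle, 110 mm above the canister's underside (half-way between the two legs). Same shape and size, but yellow; it stands on the bench and stays where it is.
- stand: load-cell stand, fixed: steel base plate 150 x 110 x 12 mm, aluminium column 25 mm across and 248 mm tall, a black block (55 x 40 x 45 mm) round the column at the height of the hook's arm. Origin under the column; the hook points along its -x. Turned by up to 0.45 rad either way
- hook_seat (a point): point on top of the hook's level round arm (8 mm thick), 204 mm above the bench, for the handle's bar to rest on; axes as the stand's: x points back along the arm to the column (column axis 110 mm, blue collar 68 mm behind), z up. A handle bar resting anywhere on the arm between tip and collar is good
- hook_tip (a point): top of the hook's upturned tip, 33 mm in front of the seat and 18 mm higher; the tip's bar is 8 mm thick, so nothing of the hook reaches more than 38 mm in front of the seat
- dish_floor (a point): centre of the inner floor of the fixed shallow green round dish: floor 3 mm above the bench, 94 mm across inside, rim top 8 mm above the bench, so a canister has 11 mm to spare all round. The red and yellow canisters and the dish stand at three places on the robot's right, in any order, centres at least 0.11 m apart
- spray: white bottle with an orange cap, 44 mm across, 130 mm tall, stands between the stand and the canisters' places; origin at its underside. To be left alone: carry things over it
- wrench: wrench 140 mm long lying flat in front of the robot, left alone; origin near its middle
- driver: fixed motor driver box 120 x 80 mm, 43 mm tall with its terminals, in front of the stand on the robot's left; origin under its centre
- gauge: hand-held grey meter 140 x 65 x 28 mm lying on the robot's right, left alone; origin under its centre
- spool: copper spool 70 mm across, 60 mm tall, at the back, left alone; origin under its centre
Not all that is in view belongs to the job. Several things look just like the part that bears dish_floor: the one meant starts nearest to the robot's base.

How it is judged:
By the outcome, as a careful person would: the job done as asked, in the order asked, and still so for the second after the job is handed in, with the robot touching nothing.
It also fails if it takes over 64 s, if anything falls off the work surface, if the arm or the gripper's body presses on something with over 40 N, if the wrist force passes 120 N, or if a joint passes its speed limit or range.

ROBOT

A 6-joint arm with a two-finger parallel gripper is mounted at the origin on the work surface. World frame = base frame: x ahead of the robot, y to its left, z up, the work surface at z = 0. Lengths are in m, angles in degrees, forces in N, time in s.
With the tool pointing down it reaches from about 0.3 to 0.75 m from the base axis. Payload 8.5 kg.
Tool frame: the origin (TCP) lies on the centre line of the jaws, within the pads' length; the fingertips stand 14 mm ahead of it and the grasp point (between the pads) lies 5 mm behind it; z points along the fingers, y is the direction in which the jaws open and shut (so a half turn about z gives the same grasp; the last joint's range is limited). The gripper opens to 85 mm and grips with 20 to 120 N. Pads are 22 mm wide; open, the fingers measure 114 mm over their backs; the gripper's body (76 mm by 85 mm) begins 54 mm behind the grasp point. The pads swing forward as they close: fully open they stand 13 mm farther back than shut.
Start: joints at [56.247, 21.807, 74.336, -0, 83.858, -12.336], TCP at [0.201, 0.512, 0.245] pointing down, gripper open.
Joint ranges: [-178.18, 178.18], [-50.72, 133.34], [12.68, 142.11], [-81.47, 261.47], [9.98, 163.14], [-165.26, 165.26]. Speed limits (degrees/s): [136.94, 136.94, 180, 180, 180, 180].

INTERFACE

Orientations are given as a 3x3 rotation matrix whose columns are the frame's x, y, z axes.
In Python, from rig import env, optics, order, finder gives the robot as it stands.
- The arm moves only by the tool play_rows, never from a script. Its argument "commands" is a list of rows, each an object of numbers: "grip": the closure, from -1 (fully open) to 1 (shut); "x", "y", "z": the shift along the tool's x, y, z in m; "rx", "ry", "rz": the turn, a rotation vector about the tool's x, y, z in rad. A call has 1 to 12 rows; each row shifts and turns the commanded pose from where the row before left it, along the tool's axes as they then stand; what a row does not reach is not made up. A row lasts 1/8 s, in which the tool goes at most 62.5 mm and 10.7 degrees, less where a joint would pass 70% of its speed; a pose out of reach is approached as far as the arm can. A call is refused whole if a number of a shift passes 0.0625 or a number of a turn 0.188, either way. A call with a gripper value outside its range is refused whole. The fingers move at their own pace and stop on an object; "squeeze" is the grip in N (left out, the last holds). Time passes only in rows, so rows that do not move let the fingers close. It gives the time, the measured TCP pose, the force and the opening at its end, in the units of the state.
- env.observe(): the state, without advancing time (a new reading comes with each control period).
- optics.get_image(name): name is "scene" or "top" or "wrist"; returns a dict with "color" (400x640x3 uint8, blue, green, red), "range_z" (400x640 float32, m along the optical axis (not along the pixel's ray), 0 where there is no reading), "fov_y" (degrees; the focal length in pixels is half the picture's height over the tangent of half this angle, whatever the lens; pixels are square), "cx", "cy" (the principal point, pixels), "dist_coeffs" ([k1, k2, p1, p2, k3] as OpenCV has them; the pictures are not rectified), "cam_to_world" (4x4, takes a point from camera to world coordinates). Camera axes: x right, y down, z forward; pixel columns grow to the right and rows downward; lengths in m; the calibration is good to about 2 mm. A picture is of the moment at which its call begins.
- order.close_job(): hands the job in, once; it reports no verdict.
Trained networks look in the newest picture that a camera, given by its name, has taken for a name from the list of things; names that differ only in an ending like _2 or _b are one class to them, and where a whole thing is asked for, a point or a joint stands for the part that bears it (a point fixed in the world has none). Each returns a list of dicts, best first, with "conf" (0 to 1); they miss things now and then, are a little off and sometimes report something else, mostly with a low value. They report only what shows in the picture. A call takes as long as a camera call. They do not tell look-alikes from the thing itself.
- finder.boxes_of(camera, thing): "point" ([x, y, z] in m, in world coordinates, good to about 4 mm: the middle of the surface that is visible of it).
The state is a dict: "time_s": time; "q": joint angles; "qvel": joint speeds; "joint_efforts": joint torques, N m; "position": TCP position; "tool_rot": TCP orientation; "ft_force": force on the tool from outside, world axes, zero at the start; "wrist_torque": the same for the moment, N m; "grip_width": finger opening in m.
Only numpy, scipy, OpenCV 4.12 (cv2) and the standard library are available. Lean on these libraries where they do the work, as an engineer would, in place of code of your own. Each camera call takes 0.05 s, during which the arm holds its last target.

## Working session

There is one attempt and no reset: what is moved stays moved. The work goes in short steps, Python scripts to look and compute and a tool call to move; the robot and the scene stay as the last step left them, time stands still between calls to the robot, and variables do not carry over. Pictures are saved under pics/ and viewed, and the job is handed in when it is done.

Besides the shell and the picture viewer there is one more tool, called after "Emit:" as name(argument=value, ...), one argument or row to a line, values as JSON. play_rows: Moves the arm, as the interface text tells. Its arguments: {"type":"object","properties":{"commands":{"type":"array"},"squeeze":{"type":"number"}},"required":["commands"]}

```bash
mkdir -p pics; ls; cat > h.py <<'E'
import numpy as np, cv2
from rig import env, optics, order, finder
def cam(n):
    return optics.get_image(n)
def save(im,n): cv2.imwrite('pics/'+n,im['color'])
def K(im):
    f=im['color'].shape[0]/2/np.tan(np.radians(im['fov_y'])/2)
    return np.array([[f,0,im['cx']],[0,f,im['cy']],[0,0,1.]])
def cloud(im):
    h,w=im['range_z'].shape
    u,v=np.meshgrid(np.arange(w),np.arange(h))
    p=np.stack([u,v],-1).reshape(-1,1,2).astype(np.float64)
    n=cv2.undistortPoints(p,K(im),np.array(im['dist_coeffs'],float)).reshape(h,w,2)
    z=im['range_z'].astype(float)
    P=np.stack([n[...,0]*z,n[...,1]*z,z],-1)
    T=np.array(im['cam_to_world'])
    W=P@T[:3,:3].T+T[:3,3]
    W[z==0]=np.nan
    return W
def proj(im,X):
    T=np.linalg.inv(np.array(im['cam_to_world']))
    X=np.atleast_2d(X)@T[:3,:3].T+T[:3,3]
    return cv2.projectPoints(X,np.zeros(3),np.zeros(3),K(im),np.array(im['dist_coeffs'],float))[0].reshape(-1,2)
E
python3 - <<'E'
from h import *
for n in ['scene','top','wrist']:
    im=cam(n); save(im,n+'0.png'); np.save('pics/%s0.npy'%n,im,allow_pickle=True)
    print(n,np.round(im['cam_to_world'],3).tolist(),im['fov_y'])
    if n!='wrist':
      for t in ['blue','blue_handle','blue_bar','red','red_handle','red_bar','yellow_handle','stand','hook_seat','hook_tip','dish_floor','spray','gauge','driver','spool','wrench']:
        r=finder.boxes_of(n,t)
        print(n,t,[(np.round(d['point'],3).tolist(),round(d['conf'],2),np.round(proj(im,d['point'])[0]).tolist()) for d in r[:5]])
s=env.observe();print(s)
E
```

```text
pics
scene [[0.521, 0.65, -0.554, 1.223], [0.853, -0.389, 0.346, -0.408], [0.009, -0.653, -0.757, 1.035], [0.0, 0.0, 0.0, 1.0]] 46.859240261496836
scene blue [([0.609, 0.186, 0.126], 0.78, [392.0, 188.0])]
scene blue_handle [([0.61, 0.181, 0.126], 0.7, [391.0, 189.0])]
scene blue_bar [([0.627, -0.152, 0.007], 0.59, [286.0, 272.0]), ([0.61, 0.184, 0.125], 0.57, [392.0, 189.0])]
scene red [([0.461, -0.131, 0.054], 0.96, [263.0, 215.0]), ([0.386, -0.338, 0.029], 0.4, [184.0, 233.0])]
scene red_handle [([0.463, -0.128, 0.055], 0.91, [265.0, 215.0])]
scene red_bar [([0.461, -0.132, 0.054], 0.58, [263.0, 216.0])]
scene yellow_handle [([0.565, -0.301, 0.052], 0.63, [221.0, 271.0]), ([0.61, 0.185, 0.124], 0.35, [392.0, 189.0])]
scene stand [([0.719, 0.187, 0.012], 0.66, [412.0, 241.0]), ([0.458, -0.128, 0.054], 0.62, [264.0, 214.0])]
scene hook_seat [([0.72, 0.188, 0.015], 0.73, [413.0, 241.0])]
scene hook_tip [([0.722, 0.188, 0.018], 0.68, [413.0, 241.0]), ([0.43, 0.026, 0.008], 0.24, [308.0, 197.0]), ([0.63, -0.151, 0.007], 0.22, [287.0, 273.0])]
scene dish_floor [([0.829, -0.039, 0.002], 
[... 2452 characters left out ...]
67346e-04,
        8.38569215e+01, -1.23377142e+01]), 'qvel': array([ 0.02029001, -0.08622636, -0.05143737,  0.01499963,  0.0658829 ,
        0.04029042]), 'joint_efforts': array([ 2.95341778e-06, -4.48325586e+01, -2.31463194e+01, -1.90902197e-04,
        5.42633115e-04,  1.28487267e-05]), 'position': array([0.20081742, 0.51201862, 0.24531862]), 'tool_rot': array([[-9.30968698e-01,  3.65099004e-01,  1.57267679e-07],
       [ 3.65099004e-01,  9.30968698e-01,  1.07163316e-05],
       [ 3.76611072e-06,  1.00339876e-05, -1.00000000e+00]]), 'ft_force': array([-0.39512722,  0.69114967,  0.29119313]), 'wrist_torque': array([-0.03780575,  0.03929941,  0.00790294]), 'grip_width': 0.08567439515105973}
```

View pics/scene0.png

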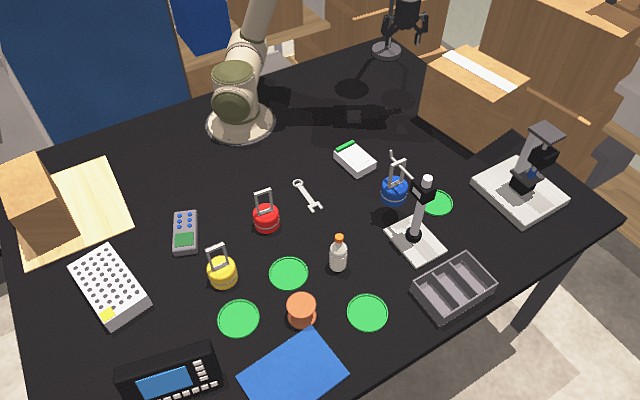

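View pics/top0.png

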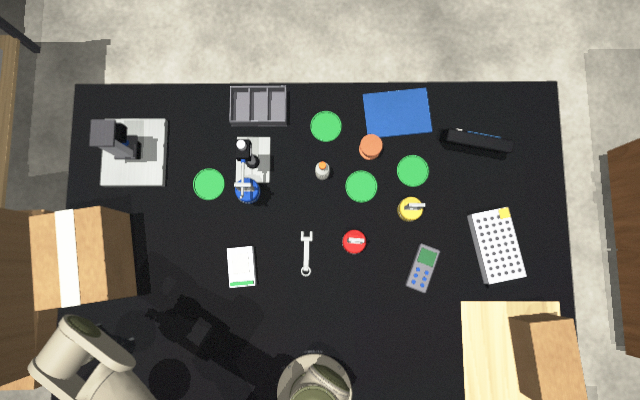

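View pics/wrist0.png

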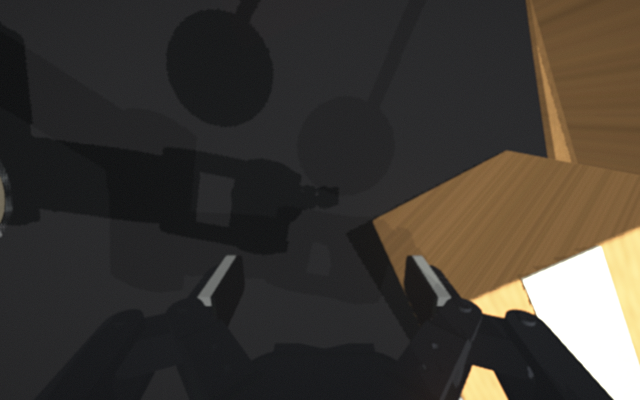

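```bash
python3 - <<'E'
from h import *
ims={n:np.load('pics/%s0.npy'%n,allow_pickle=True).item() for n in ['scene','top']}
W={n:cloud(ims[n]) for n in ims}
for n in ims:
    w=W[n]; c=ims[n]['color'].astype(int)
    def near(x,y,r,z0,z1): return (np.hypot(w[...,0]-x,w[...,1]-y)<r)&(w[...,2]>z0)&(w[...,2]<z1)
    def desc(m,name):
        p=w[m]; 
        if len(p)<3: print(n,name,len(p)); return
        q=p[:,:2]-p[:,:2].mean(0); ev,V=np.linalg.eigh(q.T@q/len(q)); d=V[:,1]
        print(n,name,len(p),'mean',p.mean(0).round(4),'med',np.median(p,0).round(4),'dir',np.degrees(np.arctan2(d[1],d[0])).round(1),'sd',np.sqrt(ev).round(4),'z',p[:,2].min().round(3),p[:,2].max().round(3))
    for nm,x,y in [('red',.455,-.125),('yel',.555,-.298)]:
        desc(near(x,y,.06,.09,.16),nm+' handle'); desc(near(x,y,.06,.128,.16),nm+' bar'); 
        m=near(x,y,.06,.045,.062); desc(m,nm+' body top')
        print(cv2.minEnclosingCircle(w[m][:,:2].astype(np.float32)))
    for nm,x,y in [('dish',.632,-.151)]:
        g=(c[...,1]>c[...,2]+60)&(c[...,1]>c[...,0]+40); m=near(x,y,.08,-.02,.03)&g
        desc(m,nm); print(cv2.minEnclosingCircle(w[m][:,:2].astype(np.float32)))
    desc(near(.6,.19,.07,.19,.24),'hook/blue bar')
    desc(near(.6,.19,.07,.06,.125),'blue body top')
    b=(c[...,0]>c[...,2]+60)&near(.6,.19,.08,.05,.14)
    desc(b,'blue body');print(cv2.minEnclosingCircle(w[b&(w[...,2]>.11)][:,:2].astype(np.float32)) if (b&(w[...,2]>.11)).any() else '')
    desc(near(.72,.19,.06,.235,.3),'col top')
    m=near(.71,.188,.12,.004,.022)&(c.min(-1)>60); desc(m,'plate'); print(cv2.minAreaRect(w[m][:,:2].astype(np.float32)))
for n,(u0,v0,u1,v1) in {'scene':(360,130,460,270),'top':(215,120,295,220)}.items():
    k=ims[n]['color'][v0:v1,u0:u1]; cv2.imwrite('pics/c_%s.png'%n,cv2.resize(k,None,fx=5.5 if n=='top' else 4.2,fy=5.5 if n=='top' else 4.2,interpolation=cv2.INTER_CUBIC))
E
```

```text
scene red handle 138 mean [ 0.4533 -0.1233  0.1268] med [ 0.454  -0.1235  0.1353] dir 84.5 sd [0.0033 0.0166] z 0.091 0.144
scene red bar 84 mean [ 0.4528 -0.1233  0.1377] med [ 0.4534 -0.1235  0.1385] dir 84.8 sd [0.0034 0.0139] z 0.128 0.144
scene red body top 396 mean [ 0.4577 -0.1244  0.0541] med [ 0.4588 -0.1235  0.0544] dir 126.4 sd [0.0176 0.0182] z 0.045 0.061
((0.4543125331401825, -0.12257954478263855), 0.03675815463066101)
scene yel handle 163 mean [ 0.556  -0.2972  0.1274] med [ 0.5567 -0.2973  0.1351] dir 88.4 sd [0.0033 0.0163] z 0.09 0.144
scene yel bar 107 mean [ 0.5552 -0.2975  0.1373] med [ 0.5562 -0.2982  0.1379] dir 88.5 sd [0.0035 0.0138] z 0.129 0.144
scene yel body top 527 mean [ 0.5599 -0.2976  0.0538] med [ 0.5609 -0.2975  0.054 ] dir 113.7 sd [0.0178 0.018 ] z 0.045 0.062
((0.5554002523422241, -0.29750144481658936), 0.03669767454266548)
scene dish 1035 mean [ 0.6284 -0.1483  0.0032] med [ 0.6282 -0.1485  0.003 ] dir 56.1 sd [0.0255 0.0259] z -0.005 0.013
((0.6260388493537903, -0.14543674886226654), 0.055756766349077225)
scene hook/blue bar 203 mean [0.6055 0.
[... 1828 characters left out ...]
0.6034 0.1955 0.2071] dir -179.6 sd [0.0095 0.0267] z 0.192 0.223
top blue body top 143 mean [0.5892 0.1844 0.112 ] med [0.5855 0.181  0.1197] dir 139.6 sd [0.0176 0.021 ] z 0.067 0.125
top blue body 269 mean [0.5928 0.19   0.1259] med [0.5884 0.1874 0.1268] dir 139.7 sd [0.0176 0.0199] z 0.099 0.138
((0.5991891026496887, 0.19603538513183594), 0.035649482160806656)
top col top 72 mean [0.7061 0.1946 0.2474] med [0.7059 0.1944 0.2472] dir -153.0 sd [0.0062 0.0068] z 0.235 0.253
top plate 982 mean [0.7125 0.1831 0.0128] med [0.7022 0.1751 0.0128] dir 167.1 sd [0.0315 0.0471] z 0.004 0.022
((0.7364610433578491, 0.21955063939094543), (0.15933676064014435, 0.18751847743988037), 89.18241119384766)
```

```bash
python3 -c "
import cv2;a=cv2.imread('pics/c_scene.png');b=cv2.imread('pics/c_top.png')
a=cv2.resize(a,(395,550));b=cv2.resize(b,(395,494));b=cv2.copyMakeBorder(b,0,56,0,0,0);cv2.imwrite('pics/c.png',cv2.hconcat([a,b]))"
```

```text
(no output)
```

View pics/c.png

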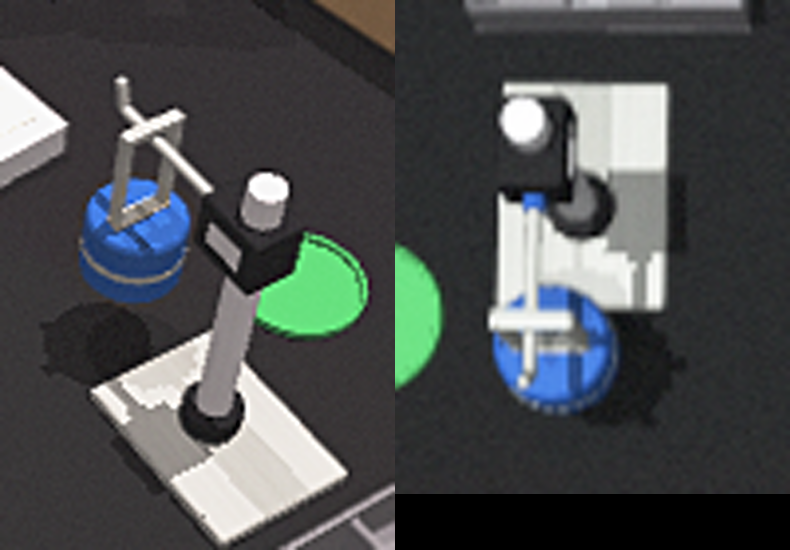

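```bash
python3 - <<'E'
from h import *
ims={n:np.load('pics/%s0.npy'%n,allow_pickle=True).item() for n in ['scene','top']}
for n in ims:
    w=cloud(ims[n])
    m=(w[...,2]>.192)&(w[...,2]<.23)&(abs(w[...,1]-.195)<.05)&(w[...,0]>.53)&(w[...,0]<.66)
    p=w[m]
    for a in np.arange(.54,.66,.008):
        q=p[(p[:,0]>=a)&(p[:,0]<a+.008)]
        if len(q): print(n,round(a+.004,3),len(q),'y',q[:,1].min().round(3),np.median(q[:,1]).round(4),q[:,1].max().round(3),'z',np.median(q[:,2]).round(3),q[:,2].max().round(3))
    b=p[(p[:,2]>.2)&(abs(p[:,1]-.195)>.008)&(p[:,0]<.63)&(p[:,0]>.57)]; 
    print('bar',b.mean(0),np.polyfit(b[:,1]-.195,b[:,0],1), b[:,1].min(),b[:,1].max())
s=env.observe(); print(s['time_s'])
E
```

```text
scene 0.56 2 y 0.196 0.1978 0.2 z 0.219 0.22
scene 0.568 20 y 0.195 0.1976 0.204 z 0.213 0.223
scene 0.576 10 y 0.195 0.1969 0.2 z 0.204 0.215
scene 0.584 7 y 0.197 0.1976 0.201 z 0.203 0.205
scene 0.592 4 y 0.187 0.1966 0.208 z 0.21 0.211
scene 0.6 55 y 0.173 0.1944 0.222 z 0.211 0.218
scene 0.608 50 y 0.174 0.1967 0.221 z 0.207 0.215
scene 0.616 9 y 0.193 0.1965 0.2 z 0.203 0.207
scene 0.624 8 y 0.195 0.1979 0.202 z 0.202 0.205
scene 0.632 7 y 0.196 0.1966 0.199 z 0.203 0.206
scene 0.64 8 y 0.195 0.1966 0.199 z 0.205 0.206
scene 0.648 9 y 0.193 0.1967 0.2 z 0.203 0.207
scene 0.656 6 y 0.195 0.1964 0.201 z 0.204 0.205
bar [0.60257659 0.19614949 0.20945521] [0.0227068  0.60255049] 0.17436014970541858 0.22162363561968146
top 0.56 2 y 0.195 0.1967 0.198 z 0.22 0.22
top 0.568 7 y 0.193 0.1947 0.199 z 0.216 0.223
top 0.576 9 y 0.193 0.1952 0.198 z 0.204 0.206
top 0.584 9 y 0.193 0.1955 0.199 z 0.203 0.205
top 0.592 9 y 0.173 0.1958 0.199 z 0.203 0.206
top 0.6 56 y 0.172 0.1946 0.217 z 0.212 0.217
top 0.608 19 y 0.173 0.1961 0.217 z 0.211 0.215
top 0.616 9 y 0.193 0.1963 0.2 z 0.205 0.209
top 0.624 7 y 0.193 0.1964 0.199 z 0.204 0.208
top 0.632 11 y 0.194 0.1966 0.2 z 0.203 0.209
top 0.64 7 y 0.194 0.1958 0.2 z 0.204 0.209
top 0.648 7 y 0.194 0.1961 0.2 z 0.206 0.209
top 0.656 6 y 0.192 0.1946 0.197 z 0.202 0.204
bar [0.60132725 0.19411269 0.21118783] [0.00190077 0.60132894] 0.17183641119674675 0.21714220044957314
1.75
```

Emit:
play_rows(
  commands=[
    {"grip": -1,"z": -0.02,"rz": -0.125},
    {"grip": -1,"z": -0.02,"rz": -0.125},
    {"grip": -1,"z": -0.015,"rz": -0.124},
    {"grip": -1,"x": -0.045,"y": -0.035},
    {"grip": -1,"x": -0.045,"y": -0.035},
    {"grip": -1,"x": -0.045,"y": -0.035},
    {"grip": -1,"x": -0.045,"y": -0.035},
    {"grip": -1,"x": -0.045,"y": -0.035},
    {"grip": -1,"x": -0.045,"y": -0.035},
    {"grip": -1,"x": -0.045,"y": -0.035},
    {"grip": -1,"x": -0.045,"y": -0.035},
    {"grip": -1,"x": -0.041,"y": -0.036},
  ],
  squeeze=40,
)

```text
invalid input at $.commands[0]: expected keys grip, x, y, z, rx, ry, rz
```

```bash
python3 - <<'E'
from h import *
im=cam('wrist'); save(im,'wrist1.png'); s=env.observe()
print(s['position'],s['tool_rot'].round(4),s['time_s'],s['ft_force'])
w=cloud(im)
m=(w[...,2]>.19)&(w[...,2]<.23)&(abs(w[...,1]-.195)<.06)&(w[...,0]>.53)&(w[...,0]<.66)
p=w[m]
for a in np.arange(.55,.66,.01):
        q=p[(p[:,0]>=a)&(p[:,0]<a+.01)]
        if len(q): print(round(a+.005,3),len(q),'y',q[:,1].min().round(3),np.median(q[:,1]).round(4),q[:,1].max().round(3),'z',np.median(q[:,2]).round(3),q[:,2].max().round(3))
E
```

```text
[0.20083091 0.51201141 0.2453467 ] [[-0.9309  0.3651  0.    ]
 [ 0.3651  0.9309  0.    ]
 [-0.      0.     -1.    ]] 1.8 [ 0.38238086 -0.9725554   0.52392576]
```

View pics/wrist1.png

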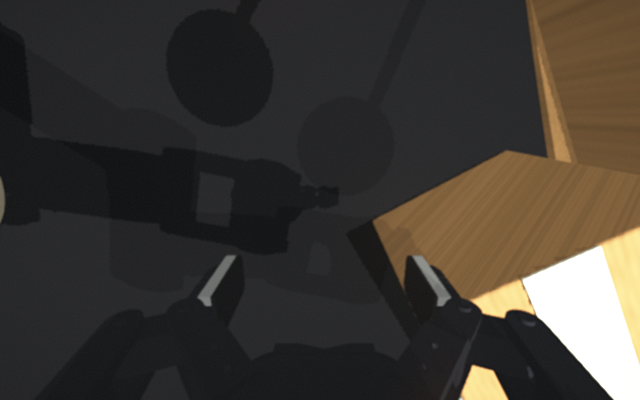

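Emit:
play_rows(
  commands=[
    {"grip": -1,"x": 0,"y": 0,"z": -0.02,"rx": 0,"ry": 0,"rz": -0.125},
    {"grip": -1,"x": 0,"y": 0,"z": -0.02,"rx": 0,"ry": 0,"rz": -0.125},
    {"grip": -1,"x": 0,"y": 0,"z": -0.015,"rx": 0,"ry": 0,"rz": -0.124},
    {"grip": -1,"x": -0.045,"y": -0.035,"z": 0,"rx": 0,"ry": 0,"rz": 0},
    {"grip": -1,"x": -0.045,"y": -0.035,"z": 0,"rx": 0,"ry": 0,"rz": 0},
    {"grip": -1,"x": -0.045,"y": -0.035,"z": 0,"rx": 0,"ry": 0,"rz": 0},
    {"grip": -1,"x": -0.045,"y": -0.035,"z": 0,"rx": 0,"ry": 0,"rz": 0},
    {"grip": -1,"x": -0.045,"y": -0.035,"z": 0,"rx": 0,"ry": 0,"rz": 0},
    {"grip": -1,"x": -0.045,"y": -0.035,"z": 0,"rx": 0,"ry": 0,"rz": 0},
    {"grip": -1,"x": -0.045,"y": -0.035,"z": 0,"rx": 0,"ry": 0,"rz": 0},
    {"grip": -1,"x": -0.045,"y": -0.035,"z": 0,"rx": 0,"ry": 0,"rz": 0},
    {"grip": -1,"x": -0.041,"y": -0.036,"z": 0,"rx": 0,"ry": 0,"rz": 0},
  ],
  squeeze=40,
)

```text
time_s: 3.3
position: [0.6033, 0.1947, 0.3002]
tool_rot: [[-1.0, -0.0, -0.0], [-0.0, 1.0, 0.0], [0.0, 0.0, -1.0]]
ft_force: [0.7, 0.8, 0.7]
grip_width: 0.0856
```

```bash
python3 - <<'E'
from h import *
im=cam('wrist'); save(im,'wrist2.png'); s=env.observe()
print(s['position'],s['tool_rot'].round(4),s['time_s'],s['ft_force'])
w=cloud(im)
m=(w[...,2]>.19)&(w[...,2]<.23)&(abs(w[...,1]-.195)<.06)&(w[...,0]>.53)&(w[...,0]<.66)
p=w[m]
for a in np.arange(.55,.66,.01):
        q=p[(p[:,0]>=a)&(p[:,0]<a+.01)]
        if len(q): print(round(a+.005,3),len(q),'y',q[:,1].min().round(3),np.median(q[:,1]).round(4),q[:,1].max().round(3),'z',np.median(q[:,2]).round(3),q[:,2].max().round(3))
E
```

```text
[0.60715306 0.18986663 0.29879307] [[-1.0e+00  5.0e-03  2.0e-04]
 [ 5.0e-03  1.0e+00 -2.1e-03]
 [-2.0e-04 -2.0e-03 -1.0e+00]] 3.35 [ 0.17821122 -4.94489366 -1.60953275]
0.555 4 y 0.197 0.1983 0.199 z 0.218 0.219
0.565 97 y 0.195 0.1979 0.202 z 0.221 0.223
0.575 98 y 0.194 0.1981 0.202 z 0.203 0.207
0.585 114 y 0.194 0.1977 0.202 z 0.203 0.205
0.595 566 y 0.174 0.1973 0.219 z 0.211 0.214
0.605 330 y 0.174 0.1981 0.219 z 0.211 0.213
0.615 97 y 0.194 0.1974 0.201 z 0.203 0.205
0.625 91 y 0.194 0.1974 0.201 z 0.203 0.205
0.635 92 y 0.194 0.1975 0.201 z 0.203 0.205
0.645 88 y 0.194 0.1975 0.201 z 0.203 0.205
0.655 78 y 0.194 0.1975 0.201 z 0.203 0.205
```

View pics/wrist2.png

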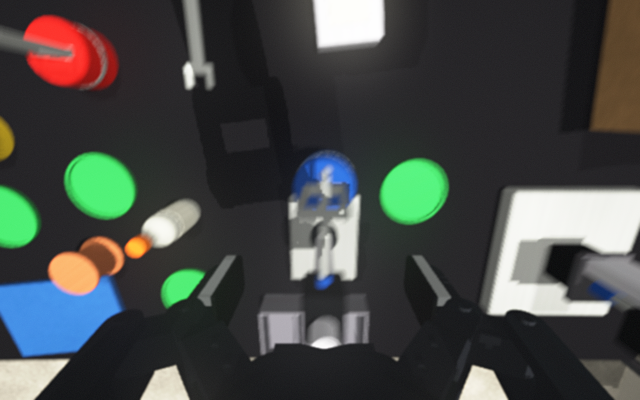

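Emit:
play_rows(
  commands=[
    {"grip": -1,"x": 0,"y": 0,"z": 0,"rx": 0,"ry": 0,"rz": 0},
    {"grip": -1,"x": 0,"y": 0,"z": 0,"rx": 0,"ry": 0,"rz": 0},
    {"grip": -1,"x": 0.001,"y": 0.001,"z": 0.02,"rx": 0,"ry": 0,"rz": 0},
    {"grip": -1,"x": 0,"y": 0,"z": 0.025,"rx": 0,"ry": 0,"rz": 0},
    {"grip": -1,"x": 0,"y": 0,"z": 0.025,"rx": 0,"ry": 0,"rz": 0},
    {"grip": -1,"x": 0,"y": 0,"z": 0.025,"rx": 0,"ry": 0,"rz": 0},
    {"grip": -1,"x": 0,"y": 0,"z": 0.018,"rx": 0,"ry": 0,"rz": 0},
    {"grip": -1,"x": 0,"y": 0,"z": 0.01,"rx": 0,"ry": 0,"rz": 0},
    {"grip": -1,"x": 0,"y": 0,"z": 0,"rx": 0,"ry": 0,"rz": 0},
    {"grip": -1,"x": 0,"y": 0,"z": 0,"rx": 0,"ry": 0,"rz": 0},
  ],
  squeeze=40,
)

```text
time_s: 4.6
position: [0.6011, 0.1974, 0.1784]
tool_rot: [[-1.0, -0.001, 0.002], [-0.001, 1.0, 0.0], [-0.002, 0.0, -1.0]]
ft_force: [0.1, 0.7, 0.6]
grip_width: 0.0853
```

Emit:
play_rows(
  commands=[
    {"grip": 1,"x": 0,"y": 0,"z": 0,"rx": 0,"ry": 0,"rz": 0},
    {"grip": 1,"x": 0,"y": 0,"z": 0,"rx": 0,"ry": 0,"rz": 0},
    {"grip": 1,"x": 0,"y": 0,"z": 0,"rx": 0,"ry": 0,"rz": 0},
    {"grip": 1,"x": 0,"y": 0,"z": 0,"rx": 0,"ry": 0,"rz": 0},
    {"grip": 1,"x": 0,"y": 0,"z": 0,"rx": 0,"ry": 0,"rz": 0},
    {"grip": 1,"x": 0,"y": 0,"z": 0,"rx": 0,"ry": 0,"rz": 0},
  ],
  squeeze=60,
)

```text
time_s: 5.35
position: [0.6013, 0.1969, 0.1778]
tool_rot: [[-1.0, 0.0, 0.001], [0.0, 1.0, -0.0], [-0.001, -0.0, -1.0]]
ft_force: [2.0, -1.8, 5.3]
grip_width: 0.0453
```

```bash
python3 - <<'E'
from h import *
s=env.observe()
print(s['position'],s['grip_width'],s['time_s'],s['ft_force'],s['wrist_torque'])
im=cam('scene'); save(im,'scene3.png'); k=im['color'][130:280,350:470]; cv2.imwrite('pics/c3.png',cv2.resize(k,None,fx=4,fy=4))
E
```

```text
[0.60128418 0.19692582 0.17783826] 0.04531669621843594 5.35 [ 2.01727053 -1.75498676  5.25154882] [-0.18578908 -0.17776839  0.01067607]
```

View pics/c3.png

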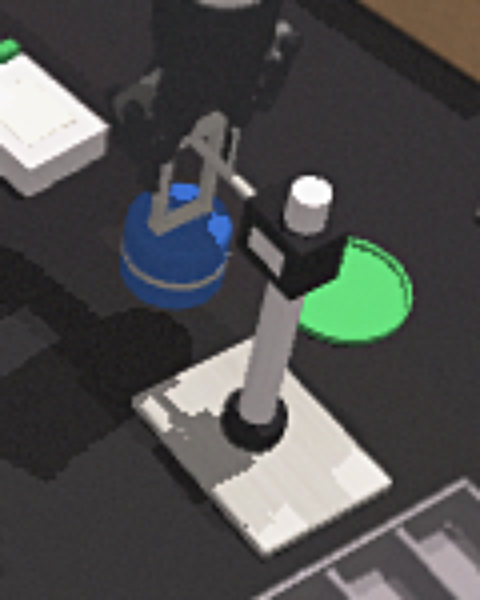

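Emit:
play_rows(
  commands=[
    {"grip": 1,"x": 0,"y": 0,"z": -0.006,"rx": 0,"ry": 0,"rz": 0},
    {"grip": 1,"x": 0,"y": 0,"z": -0.01,"rx": 0,"ry": 0,"rz": 0},
    {"grip": 1,"x": 0,"y": 0,"z": -0.01,"rx": 0,"ry": 0,"rz": 0},
    {"grip": 1,"x": 0,"y": 0,"z": -0.007,"rx": 0,"ry": 0,"rz": 0},
    {"grip": 1,"x": 0,"y": 0,"z": -0.003,"rx": 0,"ry": 0,"rz": 0},
    {"grip": 1,"x": 0,"y": 0,"z": 0,"rx": 0,"ry": 0,"rz": 0},
    {"grip": 1,"x": 0,"y": 0,"z": 0,"rx": 0,"ry": 0,"rz": 0},
  ],
  squeeze=60,
)

```text
time_s: 6.28
position: [0.6007, 0.1971, 0.2129]
tool_rot: [[-1.0, -0.0, -0.001], [-0.0, 1.0, -0.0], [0.001, -0.0, -1.0]]
ft_force: [0.2, -0.2, -4.5]
grip_width: 0.0451
```

```bash
python3 - <<'E'
from h import *
s=env.observe()
print(s['position'],s['grip_width'],s['time_s'],s['ft_force'],s['wrist_torque'])
im=cam('scene'); save(im,'scene4.png'); k=im['color'][130:280,350:470]; cv2.imwrite('pics/c4.png',cv2.resize(k,None,fx=4,fy=4))
E
```

```text
[0.60074619 0.19707789 0.21292888] 0.04509015961269438 6.275 [ 0.20099384 -0.15942622 -4.49569119] [-0.02537518  0.01654175  0.01142322]
```

View pics/c4.png

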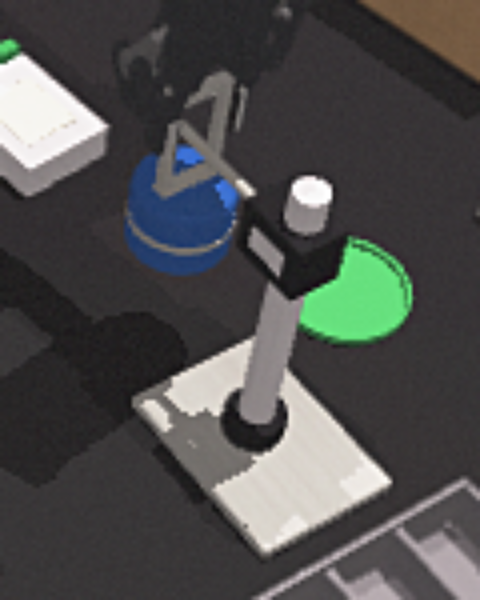

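Emit:
play_rows(
  commands=[
    {"grip": 1,"x": 0.006,"y": 0,"z": 0,"rx": 0,"ry": 0,"rz": 0},
    {"grip": 1,"x": 0.014,"y": 0,"z": 0,"rx": 0,"ry": 0,"rz": 0},
    {"grip": 1,"x": 0.018,"y": 0,"z": 0,"rx": 0,"ry": 0,"rz": 0},
    {"grip": 1,"x": 0.018,"y": 0,"z": 0,"rx": 0,"ry": 0,"rz": 0},
    {"grip": 1,"x": 0.018,"y": 0,"z": 0,"rx": 0,"ry": 0,"rz": 0},
    {"grip": 1,"x": 0.016,"y": 0,"z": 0,"rx": 0,"ry": 0,"rz": 0},
    {"grip": 1,"x": 0.01,"y": 0,"z": -0.005,"rx": 0,"ry": 0,"rz": 0},
    {"grip": 1,"x": 0,"y": 0,"z": -0.015,"rx": 0,"ry": 0,"rz": 0},
    {"grip": 1,"x": 0,"y": 0,"z": -0.02,"rx": 0,"ry": 0,"rz": 0},
    {"grip": 1,"x": 0,"y": 0,"z": -0.02,"rx": 0,"ry": 0,"rz": 0},
    {"grip": 1,"x": 0,"y": 0,"z": -0.01,"rx": 0,"ry": 0,"rz": 0},
  ],
  squeeze=60,
)

```text
time_s: 7.7
position: [0.501, 0.1971, 0.2846]
tool_rot: [[-1.0, -0.0, 0.002], [-0.0, 1.0, 0.0], [-0.002, 0.0, -1.0]]
ft_force: [0.2, 0.3, -4.2]
grip_width: 0.0455
```

Emit:
play_rows(
  commands=[
    {"grip": 1,"x": -0.004,"y": -0.012,"z": 0,"rx": 0,"ry": 0,"rz": 0},
    {"grip": 1,"x": -0.009,"y": -0.024,"z": 0,"rx": 0,"ry": 0,"rz": 0},
    {"grip": 1,"x": -0.013,"y": -0.036,"z": 0,"rx": 0,"ry": 0,"rz": 0},
    {"grip": 1,"x": -0.013,"y": -0.036,"z": 0,"rx": 0,"ry": 0,"rz": 0},
    {"grip": 1,"x": -0.013,"y": -0.036,"z": 0,"rx": 0,"ry": 0,"rz": 0},
    {"grip": 1,"x": -0.013,"y": -0.036,"z": 0,"rx": 0,"ry": 0,"rz": 0},
    {"grip": 1,"x": -0.013,"y": -0.036,"z": 0,"rx": 0,"ry": 0,"rz": 0},
    {"grip": 1,"x": -0.013,"y": -0.036,"z": 0,"rx": 0,"ry": 0,"rz": 0},
    {"grip": 1,"x": -0.013,"y": -0.036,"z": 0,"rx": 0,"ry": 0,"rz": 0},
    {"grip": 1,"x": -0.011,"y": -0.03,"z": 0,"rx": 0,"ry": 0,"rz": 0},
    {"grip": 1,"x": -0.008,"y": -0.02,"z": 0,"rx": 0,"ry": 0,"rz": 0},
    {"grip": 1,"x": -0.004,"y": -0.01,"z": 0,"rx": 0,"ry": 0,"rz": 0},
  ],
  squeeze=60,
)

```text
time_s: 9.2
position: [0.6278, -0.1527, 0.2818]
tool_rot: [[-1.0, 0.001, -0.002], [0.001, 1.0, 0.001], [0.002, 0.001, -1.0]]
ft_force: [-0.3, 0.0, -4.8]
grip_width: 0.0452
```

Emit:
play_rows(
  commands=[
    {"grip": 1,"x": 0,"y": 0,"z": 0,"rx": 0,"ry": 0,"rz": 0},
    {"grip": 1,"x": 0,"y": 0,"z": 0.01,"rx": 0,"ry": 0,"rz": 0},
    {"grip": 1,"x": 0,"y": 0,"z": 0.025,"rx": 0,"ry": 0,"rz": 0},
    {"grip": 1,"x": 0,"y": 0,"z": 0.03,"rx": 0,"ry": 0,"rz": 0},
    {"grip": 1,"x": 0,"y": 0,"z": 0.03,"rx": 0,"ry": 0,"rz": 0},
    {"grip": 1,"x": 0,"y": 0,"z": 0.025,"rx": 0,"ry": 0,"rz": 0},
    {"grip": 1,"x": 0,"y": 0,"z": 0.015,"rx": 0,"ry": 0,"rz": 0},
    {"grip": 1,"x": 0,"y": 0,"z": 0.01,"rx": 0,"ry": 0,"rz": 0},
    {"grip": 1,"x": 0,"y": 0,"z": 0,"rx": 0,"ry": 0,"rz": 0},
    {"grip": 1,"x": 0,"y": 0,"z": 0,"rx": 0,"ry": 0,"rz": 0},
  ],
  squeeze=60,
)

```text
time_s: 10.45
position: [0.6283, -0.151, 0.1392]
tool_rot: [[-1.0, -0.0, 0.002], [-0.0, 1.0, -0.001], [-0.002, -0.001, -1.0]]
ft_force: [-0.1, -1.0, -3.8]
grip_width: 0.0455
```

```bash
python3 - <<'E'
from h import *
s=env.observe()
print(s['position'],s['grip_width'],s['time_s'],s['ft_force'],s['wrist_torque'])
o=[]
for n,(u,v) in {'scene':(287,260),'top':(361,184)}.items():
    im=cam(n); c=im['color'].astype(int); w=cloud(im)
    b=(c[...,0]>c[...,2]+50)&(np.hypot(w[...,0]-.628,w[...,1]+.151)<.07)&(w[...,2]>0.01)&(w[...,2]<.12)
    if b.any():print(n,b.sum(),w[b].min(0),w[b].max(0),w[b].mean(0))
    o.append(cv2.resize(im['color'][v-60:v+60,u-48:u+48],(390,488),interpolation=cv2.INTER_CUBIC))
cv2.imwrite('pics/c5.png',cv2.hconcat(o))
E
```

```text
[ 0.62834408 -0.15102688  0.13923565] 0.04553307024187849 10.45 [-0.14506762 -0.96788436 -3.81654075] [ 0.04316496 -0.03075369 -0.0291189 ]
scene 590 [ 0.59754642 -0.18567137  0.03348609] [ 0.66669008 -0.11385502  0.11178699] [ 0.64350881 -0.15376456  0.07743018]
top 35 [ 0.60790151 -0.18552013  0.05870449] [ 0.62214927 -0.14586764  0.09630941] [ 0.61532816 -0.16976447  0.08666387]
```

View pics/c5.png

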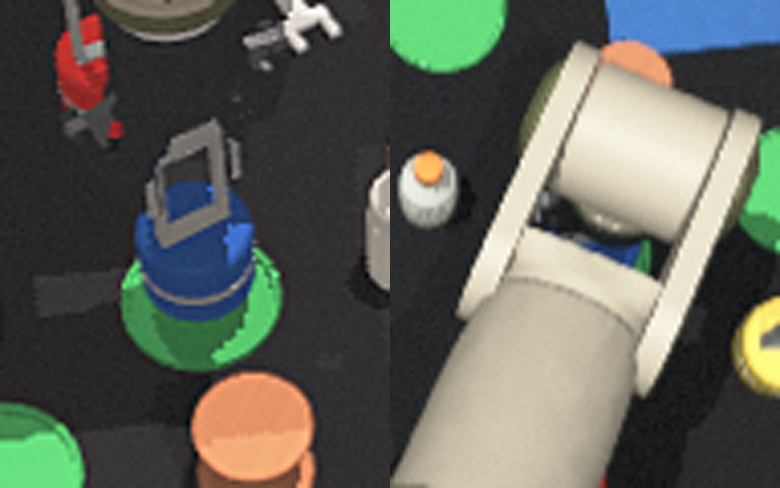

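Emit:
play_rows(
  commands=[
    {"grip": 1,"x": 0,"y": 0,"z": 0.008,"rx": 0,"ry": 0,"rz": 0},
    {"grip": 1,"x": 0,"y": 0,"z": 0.01,"rx": 0,"ry": 0,"rz": 0},
    {"grip": 1,"x": 0,"y": 0,"z": 0.006,"rx": 0,"ry": 0,"rz": 0},
    {"grip": 1,"x": 0,"y": 0,"z": 0.003,"rx": 0,"ry": 0,"rz": 0},
    {"grip": 1,"x": 0,"y": 0,"z": 0.002,"rx": 0,"ry": 0,"rz": 0},
    {"grip": 1,"x": 0,"y": 0,"z": 0,"rx": 0,"ry": 0,"rz": 0},
    {"grip": 1,"x": 0,"y": 0,"z": 0,"rx": 0,"ry": 0,"rz": 0},
  ],
  squeeze=60,
)

```text
time_s: 11.42
position: [0.6281, -0.1509, 0.1096]
tool_rot: [[-1.0, -0.0, 0.001], [-0.0, 1.0, -0.0], [-0.001, -0.0, -1.0]]
ft_force: [-0.4, -0.4, -3.0]
grip_width: 0.045
```

Emit:
play_rows(
  commands=[
    {"grip": 1,"x": 0,"y": 0,"z": 0.001,"rx": 0,"ry": 0,"rz": 0},
    {"grip": 1,"x": 0,"y": 0,"z": 0,"rx": 0,"ry": 0,"rz": 0},
    {"grip": 1,"x": 0,"y": 0,"z": 0,"rx": 0,"ry": 0,"rz": 0},
  ],
  squeeze=60,
)

```text
time_s: 11.8
position: [0.6283, -0.1509, 0.1095]
tool_rot: [[-1.0, -0.0, 0.002], [-0.0, 1.0, -0.001], [-0.002, -0.001, -1.0]]
ft_force: [-1.9, 2.6, 5.2]
grip_width: 0.0451
```

Emit:
play_rows(
  commands=[
    {"grip": -0.2,"x": 0,"y": 0,"z": 0,"rx": 0,"ry": 0,"rz": 0},
    {"grip": -0.6,"x": 0,"y": 0,"z": 0,"rx": 0,"ry": 0,"rz": 0},
    {"grip": -1,"x": 0,"y": 0,"z": 0,"rx": 0,"ry": 0,"rz": 0},
    {"grip": -1,"x": 0,"y": 0,"z": 0,"rx": 0,"ry": 0,"rz": 0},
    {"grip": -1,"x": 0,"y": 0,"z": 0,"rx": 0,"ry": 0,"rz": 0},
  ],
)

```text
time_s: 12.42
position: [0.628, -0.1509, 0.1083]
tool_rot: [[-1.0, -0.0, -0.0], [-0.0, 1.0, -0.0], [0.0, -0.0, -1.0]]
ft_force: [1.1, 1.2, 0.7]
grip_width: 0.0854
```

```bash
python3 - <<'E'
from h import *
s=env.observe()
print(s['position'],s['grip_width'],s['time_s'],s['ft_force'],s['wrist_torque'])
im=cam('scene'); cv2.imwrite('pics/c6.png',cv2.resize(im['color'][200:320,237:337],(500,600),interpolation=cv2.INTER_CUBIC))
E
```

```text
[ 0.62795976 -0.1509256   0.10827712] 0.08540737820562791 12.425 [1.10836587 1.20629688 0.69895361] [-0.01514159 -0.02225294 -0.02166229]
```

View pics/c6.png

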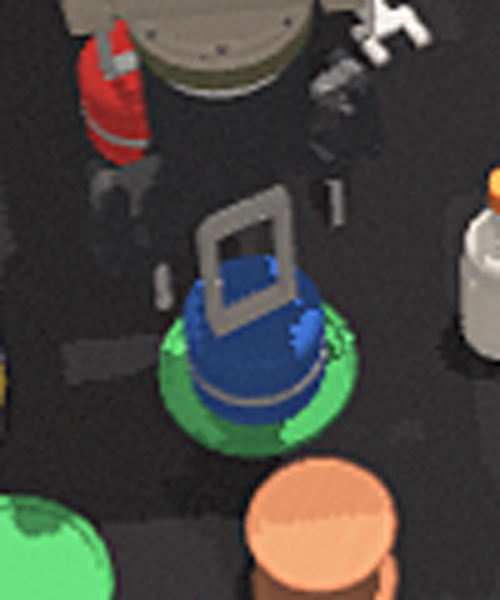

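Emit:
play_rows(
  commands=[
    {"grip": -1,"x": 0,"y": 0,"z": -0.01,"rx": 0,"ry": 0,"rz": 0},
    {"grip": -1,"x": 0,"y": 0,"z": -0.03,"rx": 0,"ry": 0,"rz": 0},
    {"grip": -1,"x": 0,"y": 0,"z": -0.04,"rx": 0,"ry": 0,"rz": 0},
    {"grip": -1,"x": 0,"y": 0,"z": -0.035,"rx": 0,"ry": 0,"rz": 0},
    {"grip": -1,"x": 0,"y": 0,"z": -0.015,"rx": 0,"ry": 0,"rz": 0},
    {"grip": -1,"x": 0.015,"y": 0.002,"z": 0,"rx": 0,"ry": 0,"rz": 0},
    {"grip": -1,"x": 0.03,"y": 0.005,"z": 0,"rx": 0,"ry": 0,"rz": 0},
    {"grip": -1,"x": 0.04,"y": 0.006,"z": 0,"rx": 0,"ry": 0,"rz": 0},
    {"grip": -1,"x": 0.04,"y": 0.006,"z": 0,"rx": 0,"ry": 0,"rz": 0},
    {"grip": -1,"x": 0.03,"y": 0.005,"z": 0,"rx": 0,"ry": 0,"rz": 0},
    {"grip": -1,"x": 0.015,"y": 0.002,"z": 0,"rx": 0,"ry": 0,"rz": 0},
    {"grip": -1,"x": 0.006,"y": 0.001,"z": 0,"rx": 0,"ry": 0,"rz": 0.09},
  ],
)

```text
time_s: 13.98
position: [0.4509, -0.1237, 0.2381]
tool_rot: [[-0.996, 0.092, -0.001], [0.092, 0.996, 0.0], [0.001, 0.0, -1.0]]
ft_force: [0.7, 0.3, 0.5]
grip_width: 0.0858
```

Emit:
play_rows(
  commands=[
    {"grip": -1,"x": 0,"y": 0,"z": 0,"rx": 0,"ry": 0,"rz": 0},
    {"grip": -1,"x": 0,"y": 0,"z": 0,"rx": 0,"ry": 0,"rz": 0},
  ],
)

```text
time_s: 14.22
position: [0.4521, -0.124, 0.2381]
tool_rot: [[-0.996, 0.088, -0.0], [0.088, 0.996, 0.0], [0.0, 0.0, -1.0]]
ft_force: [-0.6, 0.9, 0.0]
grip_width: 0.0857
```

```bash
python3 - <<'E'
from h import *
im=cam('wrist'); save(im,'wrist7.png'); s=env.observe()
print(s['position'],s['tool_rot'].round(4).tolist(),s['time_s'])
w=cloud(im)
for n,x,y,z0,z1 in [('red',.452,-.124,.13,.15),('redbody',.452,-.124,.045,.065),('blue',.628,-.151,.132,.155),('bluebody',.628,-.151,.05,.068)]:
    m=(np.hypot(w[...,0]-x,w[...,1]-y)<.045)&(w[...,2]>z0)&(w[...,2]<z1); p=w[m]
    if len(p)<9: print(n,len(p)); continue
    q=p[:,:2]-p[:,:2].mean(0); ev,V=np.linalg.eigh(q.T@q); d=V[:,1]
    print(n,len(p),p.mean(0).round(4),np.degrees(np.arctan2(d[1],d[0])).round(1),cv2.minEnclosingCircle(p[:,:2].astype(np.float32)),p[:,2].min(),p[:,2].max(), cv2.minAreaRect(p[:,:2].astype(np.float32)))
im=cam('scene'); save(im,'scene7.png')
E
```

```text
[ 0.45219267 -0.12399642  0.23810008] [[-0.9961, 0.0883, -0.0003], [0.0883, 0.9961, 0.0002], [0.0003, 0.0001, -1.0]] 14.275
red 697 [ 0.4495 -0.1236  0.139 ] 84.8 ((0.45000725984573364, -0.12360014766454697), 0.023199118673801422) 0.13028838694816125 0.14186458611791958 ((0.450359970331192, -0.12363039702177048), (0.045486222952604294, 0.01032039150595665), 85.10004425048828)
redbody 2201 [ 0.4418 -0.123   0.0549] 85.3 ((0.4499054551124573, -0.12356644123792648), 0.03576220944523811) 0.04502505877099483 0.06432124570987752 ((0.44228625297546387, -0.122955322265625), (0.07071191817522049, 0.054804105311632156), 84.59610748291016)
blue 0
bluebody 1748 [ 0.621  -0.1495  0.0574] 179.4 ((0.6254028081893921, -0.15012186765670776), 0.035622354596853256) 0.050017583724908166 0.06795420243329664 ((0.6252884864807129, -0.150071382522583), (0.06826687604188919, 0.06848302483558655), 33.3157958984375)
```

View pics/wrist7.png

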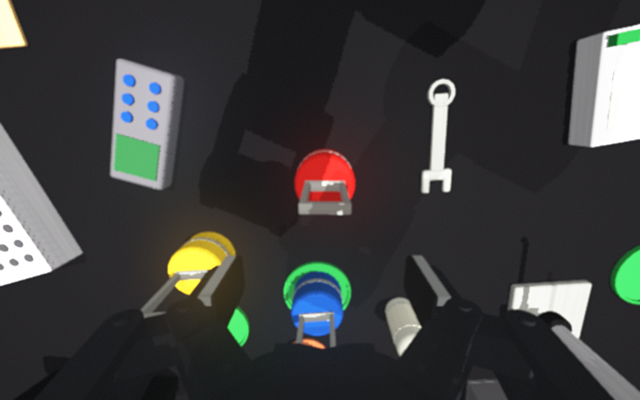

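View pics/scene7.png

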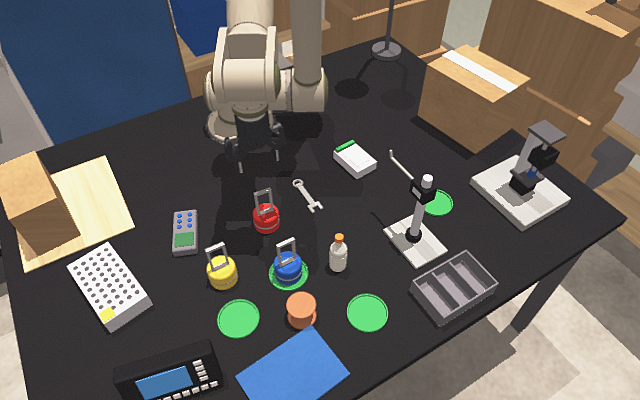

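Emit:
play_rows(
  commands=[
    {"grip": -1,"x": 0.001,"y": 0,"z": 0.012,"rx": 0,"ry": 0,"rz": 0},
    {"grip": -1,"x": 0,"y": 0,"z": 0.025,"rx": 0,"ry": 0,"rz": 0},
    {"grip": -1,"x": 0,"y": 0,"z": 0.03,"rx": 0,"ry": 0,"rz": 0},
    {"grip": -1,"x": 0,"y": 0,"z": 0.03,"rx": 0,"ry": 0,"rz": 0},
    {"grip": -1,"x": 0,"y": 0,"z": 0.02,"rx": 0,"ry": 0,"rz": 0},
    {"grip": -1,"x": 0,"y": 0,"z": 0.01,"rx": 0,"ry": 0,"rz": 0},
    {"grip": -1,"x": 0,"y": 0,"z": 0.005,"rx": 0,"ry": 0,"rz": 0},
    {"grip": -1,"x": 0,"y": 0,"z": 0,"rx": 0,"ry": 0,"rz": 0},
    {"grip": -1,"x": 0,"y": 0,"z": 0,"rx": 0,"ry": 0,"rz": 0},
  ],
)

```text
time_s: 15.45
position: [0.4512, -0.124, 0.1068]
tool_rot: [[-0.996, 0.09, 0.001], [0.09, 0.996, -0.001], [-0.001, -0.0, -1.0]]
ft_force: [0.2, 0.4, 1.3]
grip_width: 0.0853
```

Emit:
play_rows(
  commands=[
    {"grip": 1,"x": 0,"y": 0,"z": 0,"rx": 0,"ry": 0,"rz": 0},
    {"grip": 1,"x": 0,"y": 0,"z": 0,"rx": 0,"ry": 0,"rz": 0},
    {"grip": 1,"x": 0,"y": 0,"z": 0,"rx": 0,"ry": 0,"rz": 0},
    {"grip": 1,"x": 0,"y": 0,"z": 0,"rx": 0,"ry": 0,"rz": 0},
    {"grip": 1,"x": 0,"y": 0,"z": 0,"rx": 0,"ry": 0,"rz": 0},
    {"grip": 1,"x": 0,"y": 0,"z": 0,"rx": 0,"ry": 0,"rz": 0},
  ],
  squeeze=60,
)

```text
time_s: 16.2
position: [0.4511, -0.1237, 0.1067]
tool_rot: [[-0.996, 0.09, 0.001], [0.09, 0.996, -0.0], [-0.001, 0.0, -1.0]]
ft_force: [-1.7, 1.8, 6.0]
grip_width: 0.0454
```

Emit:
play_rows(
  commands=[
    {"grip": 1,"x": 0,"y": 0,"z": -0.006,"rx": 0,"ry": 0,"rz": 0},
    {"grip": 1,"x": 0,"y": 0,"z": -0.015,"rx": 0,"ry": 0,"rz": 0},
    {"grip": 1,"x": 0,"y": 0,"z": -0.025,"rx": 0,"ry": 0,"rz": 0},
    {"grip": 1,"x": 0,"y": 0,"z": -0.025,"rx": 0,"ry": 0,"rz": -0.03},
    {"grip": 1,"x": 0,"y": 0,"z": -0.02,"rx": 0,"ry": 0,"rz": -0.03},
    {"grip": 1,"x": 0,"y": 0,"z": -0.01,"rx": 0,"ry": 0,"rz": -0.03},
    {"grip": 1,"x": 0,"y": 0,"z": -0.005,"rx": 0,"ry": 0,"rz": 0},
    {"grip": 1,"x": 0,"y": 0,"z": 0,"rx": 0,"ry": 0,"rz": 0},
  ],
  squeeze=60,
)

```text
time_s: 17.2
position: [0.4508, -0.1238, 0.2119]
tool_rot: [[-1.0, 0.0, -0.001], [0.0, 1.0, 0.0], [0.001, 0.0, -1.0]]
ft_force: [-0.1, -0.4, -5.2]
grip_width: 0.0455
```

Emit:
play_rows(
  commands=[
    {"grip": 1,"x": -0.005,"y": 0.01,"z": 0,"rx": 0,"ry": 0,"rz": 0},
    {"grip": 1,"x": -0.005,"y": 0.022,"z": 0,"rx": 0,"ry": 0,"rz": 0},
    {"grip": 1,"x": -0.005,"y": 0.034,"z": 0,"rx": 0,"ry": 0,"rz": 0},
    {"grip": 1,"x": -0.005,"y": 0.034,"z": 0,"rx": 0,"ry": 0,"rz": 0},
    {"grip": 1,"x": -0.005,"y": 0.034,"z": 0,"rx": 0,"ry": 0,"rz": 0},
    {"grip": 1,"x": -0.005,"y": 0.034,"z": 0,"rx": 0,"ry": 0,"rz": 0},
    {"grip": 1,"x": -0.005,"y": 0.034,"z": 0,"rx": 0,"ry": 0,"rz": 0},
    {"grip": 1,"x": -0.005,"y": 0.034,"z": 0,"rx": 0,"ry": 0,"rz": 0},
    {"grip": 1,"x": -0.005,"y": 0.034,"z": 0,"rx": 0,"ry": 0,"rz": 0},
    {"grip": 1,"x": -0.002,"y": 0.026,"z": 0,"rx": 0,"ry": 0,"rz": 0},
    {"grip": 1,"x": -0.002,"y": 0.016,"z": 0,"rx": 0,"ry": 0,"rz": 0},
    {"grip": 1,"x": 0,"y": 0.009,"z": 0,"rx": 0,"ry": 0,"rz": 0},
  ],
  squeeze=60,
)

```text
time_s: 18.7
position: [0.4998, 0.1979, 0.2119]
tool_rot: [[-1.0, -0.001, -0.001], [-0.001, 1.0, -0.0], [0.001, -0.0, -1.0]]
ft_force: [-0.3, -0.3, -4.9]
grip_width: 0.0452
```

Emit:
play_rows(
  commands=[
    {"grip": 1,"x": 0,"y": 0,"z": 0,"rx": 0,"ry": 0,"rz": 0},
    {"grip": 1,"x": 0,"y": 0,"z": 0,"rx": 0,"ry": 0,"rz": 0},
    {"grip": 1,"x": 0,"y": 0,"z": 0,"rx": 0,"ry": 0,"rz": 0},
  ],
  squeeze=60,
)

```text
time_s: 19.08
position: [0.5, 0.1966, 0.2124]
tool_rot: [[-1.0, 0.001, -0.0], [0.001, 1.0, -0.0], [0.0, -0.0, -1.0]]
ft_force: [-0.5, -0.8, -5.4]
grip_width: 0.0453
```

```bash
python3 - <<'E'
from h import *
im=cam('wrist'); save(im,'wrist8.png'); s=env.observe()
print(s['position'],s['tool_rot'].round(4).tolist(),s['time_s'],s['ft_force'],s['wrist_torque'])
for n in ['wrist','scene']:
    if n=='scene': im=cam(n); cv2.imwrite('pics/c8.png',cv2.resize(im['color'][100:250,330:450],(480,600),interpolation=cv2.INTER_CUBIC))
    w=cloud(im)
    m=(w[...,2]>.222)&(w[...,2]<.262)&(abs(w[...,1]-.197)<.035)&(abs(w[...,0]-.5)<.02); p=w[m]
    if len(p): print(n,'bar',len(p),p.mean(0),cv2.minAreaRect(p[p[:,2]>p[:,2].max()-.012][:,:2].astype(np.float32)),p[:,2].max())
    m=(w[...,2]>.192)&(w[...,2]<.23)&(abs(w[...,1]-.197)<.02)&(w[...,0]>.54)&(w[...,0]<.66); p=w[m]
    if len(p): print(n,'hook',len(p),p.min(0),p.max(0),np.polyfit(p[:,0]-.6,p[:,1],1))
E
```

```text
[0.49996645 0.19661963 0.21239805] [[-1.0, 0.0006, 0.0001], [0.0006, 1.0, -0.0001], [-0.0001, -0.0001, -1.0]] 19.125 [ 0.23817692 -1.30975186 -4.74350513] [-0.0515906   0.01635671 -0.03375527]
wrist bar 6925 [0.49329868 0.19695775 0.24270077] ((0.4876594543457031, 0.19718599319458008), (0.07024425268173218, 0.006780300755053759), 85.89338684082031) 0.2611370209853322
scene bar 207 [0.50500058 0.1957311  0.24313787] ((0.5005154609680176, 0.19650793075561523), (0.02706282213330269, 0.0662299320101738), 0.6117010712623596) 0.26190512525763643
scene hook 108 [0.56193393 0.19294175 0.1982347 ] [0.65921377 0.20280076 0.22349807] [-0.01137801  0.19742152]
```

View pics/c8.png

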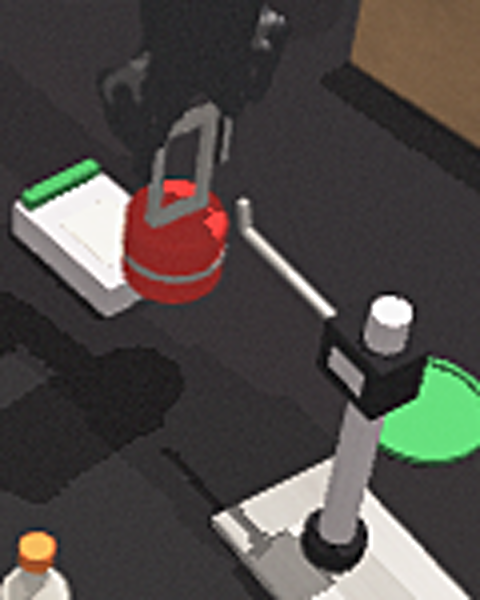

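View pics/wrist8.png

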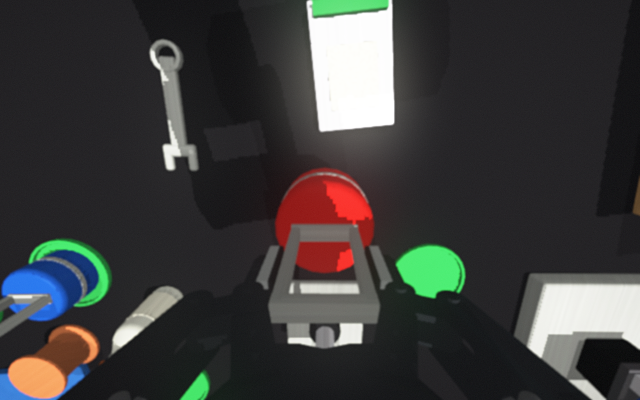

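Emit:
play_rows(
  commands=[
    {"grip": 1,"x": -0.006,"y": 0,"z": 0,"rx": 0,"ry": 0,"rz": 0},
    {"grip": 1,"x": -0.014,"y": 0,"z": 0,"rx": 0,"ry": 0,"rz": 0},
    {"grip": 1,"x": -0.018,"y": 0,"z": 0,"rx": 0,"ry": 0,"rz": 0},
    {"grip": 1,"x": -0.018,"y": 0,"z": 0,"rx": 0,"ry": 0,"rz": 0},
    {"grip": 1,"x": -0.018,"y": 0,"z": 0,"rx": 0,"ry": 0,"rz": 0},
    {"grip": 1,"x": -0.016,"y": 0,"z": 0,"rx": 0,"ry": 0,"rz": 0},
    {"grip": 1,"x": -0.01,"y": 0,"z": 0,"rx": 0,"ry": 0,"rz": 0},
    {"grip": 1,"x": -0.003,"y": 0,"z": 0,"rx": 0,"ry": 0,"rz": 0},
    {"grip": 1,"x": 0,"y": 0,"z": 0,"rx": 0,"ry": 0,"rz": 0},
    {"grip": 1,"x": 0,"y": 0,"z": 0,"rx": 0,"ry": 0,"rz": 0},
  ],
  squeeze=60,
)

```text
time_s: 20.42
position: [0.6026, 0.1972, 0.2125]
tool_rot: [[-1.0, -0.0, -0.0], [-0.0, 1.0, 0.0], [0.0, 0.0, -1.0]]
ft_force: [-0.1, 0.1, -5.0]
grip_width: 0.0453
```

Emit:
play_rows(
  commands=[
    {"grip": 1,"x": 0,"y": 0,"z": 0.006,"rx": 0,"ry": 0,"rz": 0},
    {"grip": 1,"x": 0,"y": 0,"z": 0.01,"rx": 0,"ry": 0,"rz": 0},
    {"grip": 1,"x": 0,"y": 0,"z": 0.008,"rx": 0,"ry": 0,"rz": 0},
    {"grip": 1,"x": 0,"y": 0,"z": 0.005,"rx": 0,"ry": 0,"rz": 0},
    {"grip": 1,"x": 0,"y": 0,"z": 0.003,"rx": 0,"ry": 0,"rz": 0},
    {"grip": 1,"x": 0,"y": 0,"z": 0,"rx": 0,"ry": 0,"rz": 0},
    {"grip": 1,"x": 0,"y": 0,"z": 0,"rx": 0,"ry": 0,"rz": 0},
    {"grip": 1,"x": 0,"y": 0,"z": 0,"rx": 0,"ry": 0,"rz": 0},
  ],
  squeeze=60,
)

```text
time_s: 21.42
position: [0.603, 0.1972, 0.1806]
tool_rot: [[-1.0, -0.0, 0.0], [-0.0, 1.0, 0.0], [-0.0, 0.0, -1.0]]
ft_force: [0.2, 0.7, -5.7]
grip_width: 0.045
```

```bash
python3 - <<'E'
from h import *
s=env.observe()
print(s['position'],s['time_s'],s['ft_force'],s['wrist_torque'])
im=cam('scene'); cv2.imwrite('pics/c9.png',cv2.resize(im['color'][100:250,330:450],(480,600),interpolation=cv2.INTER_CUBIC))
E
```

```text
[0.60297514 0.19721348 0.18056437] 21.425 [ 0.18258935  0.68810676 -5.71183682] [-0.01682266 -0.02954263  0.01717573]
```

View pics/c9.png

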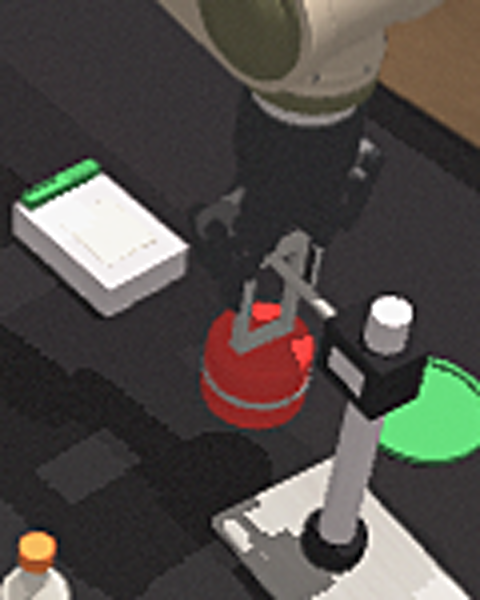

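The red loop is round the arm but the load is still on the gripper, so I lower further in small steps.

Emit:
play_rows(
  commands=[
    {"grip": 1,"x": 0,"y": 0,"z": 0.001,"rx": 0,"ry": 0,"rz": 0},
    {"grip": 1,"x": 0,"y": 0,"z": 0.001,"rx": 0,"ry": 0,"rz": 0},
    {"grip": 1,"x": 0,"y": 0,"z": 0,"rx": 0,"ry": 0,"rz": 0},
    {"grip": 1,"x": 0,"y": 0,"z": 0,"rx": 0,"ry": 0,"rz": 0},
  ],
  squeeze=60,
)

```text
time_s: 21.98
position: [0.6029, 0.1972, 0.1786]
tool_rot: [[-1.0, -0.0, 0.0], [-0.0, 1.0, 0.0], [-0.0, 0.0, -1.0]]
ft_force: [-1.5, -0.3, -2.0]
grip_width: 0.0454
```

Emit:
play_rows(
  commands=[
    {"grip": 1,"x": 0,"y": 0,"z": 0.0005,"rx": 0,"ry": 0,"rz": 0},
    {"grip": 1,"x": 0,"y": 0,"z": 0,"rx": 0,"ry": 0,"rz": 0},
    {"grip": 1,"x": 0,"y": 0,"z": 0,"rx": 0,"ry": 0,"rz": 0},
  ],
  squeeze=60,
)

```text
time_s: 22.35
position: [0.603, 0.1972, 0.1784]
tool_rot: [[-1.0, -0.0, 0.001], [-0.0, 1.0, 0.0], [-0.001, 0.0, -1.0]]
ft_force: [-3.3, 0.2, 3.5]
grip_width: 0.0453
```

Emit:
play_rows(
  commands=[
    {"grip": 1,"x": 0,"y": 0,"z": 0,"rx": 0,"ry": 0,"rz": 0},
    {"grip": 1,"x": 0,"y": 0,"z": 0,"rx": 0,"ry": 0,"rz": 0},
    {"grip": -0.1,"x": 0,"y": 0,"z": 0,"rx": 0,"ry": 0,"rz": 0},
    {"grip": -0.3,"x": 0,"y": 0,"z": 0,"rx": 0,"ry": 0,"rz": 0},
    {"grip": -0.6,"x": 0,"y": 0,"z": 0,"rx": 0,"ry": 0,"rz": 0},
    {"grip": -1,"x": 0,"y": 0,"z": 0,"rx": 0,"ry": 0,"rz": 0},
    {"grip": -1,"x": 0,"y": 0,"z": 0,"rx": 0,"ry": 0,"rz": 0},
    {"grip": -1,"x": 0,"y": 0,"z": 0,"rx": 0,"ry": 0,"rz": 0},
    {"grip": -1,"x": 0,"y": 0,"z": 0,"rx": 0,"ry": 0,"rz": 0},
  ],
  squeeze=20,
)

```text
time_s: 23.48
position: [0.6029, 0.1972, 0.1778]
tool_rot: [[-1.0, -0.0, 0.0], [-0.0, 1.0, -0.0], [-0.0, -0.0, -1.0]]
ft_force: [-0.1, -0.3, 0.4]
grip_width: 0.0856
```

```bash
python3 - <<'E'
from h import *
s=env.observe()
print(s['position'],s['time_s'],s['ft_force'],s['grip_width'])
im=cam('scene'); cv2.imwrite('pics/c10.png',cv2.resize(im['color'][100:250,330:450],(480,600),interpolation=cv2.INTER_CUBIC))
E
```

```text
[0.60288827 0.19716747 0.17782875] 23.475 [-0.08429995 -0.28143015  0.38269419] 0.08558996657445152
```

View pics/c10.png

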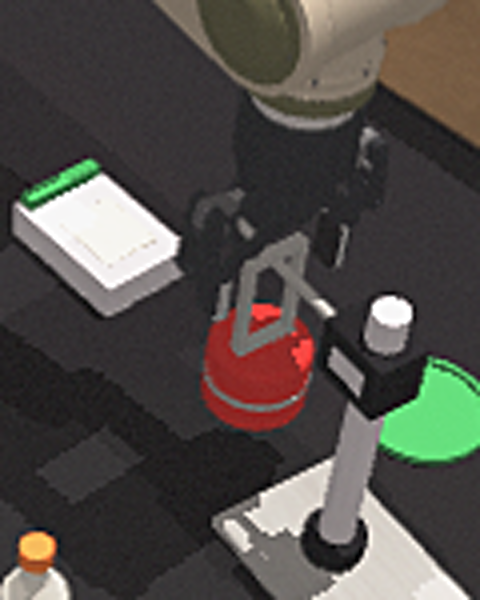

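Red hangs free between the open fingers, so I rise straight up and back off.

Emit:
play_rows(
  commands=[
    {"grip": -1,"x": 0,"y": 0,"z": -0.01,"rx": 0,"ry": 0,"rz": 0},
    {"grip": -1,"x": 0,"y": 0,"z": -0.02,"rx": 0,"ry": 0,"rz": 0},
    {"grip": -1,"x": 0,"y": 0,"z": -0.03,"rx": 0,"ry": 0,"rz": 0},
    {"grip": -1,"x": 0,"y": 0,"z": -0.03,"rx": 0,"ry": 0,"rz": 0},
    {"grip": -1,"x": 0,"y": 0,"z": -0.03,"rx": 0,"ry": 0,"rz": 0},
    {"grip": -1,"x": 0.01,"y": 0,"z": -0.02,"rx": 0,"ry": 0,"rz": 0},
    {"grip": -1,"x": 0.03,"y": 0,"z": 0,"rx": 0,"ry": 0,"rz": 0},
    {"grip": -1,"x": 0.04,"y": 0,"z": 0,"rx": 0,"ry": 0,"rz": 0},
    {"grip": -1,"x": 0.04,"y": 0,"z": 0,"rx": 0,"ry": 0,"rz": 0},
    {"grip": -1,"x": 0.03,"y": 0,"z": 0,"rx": 0,"ry": 0,"rz": 0},
    {"grip": -1,"x": 0.01,"y": 0,"z": 0,"rx": 0,"ry": 0,"rz": 0},
    {"grip": -1,"x": 0,"y": 0,"z": 0,"rx": 0,"ry": 0,"rz": 0},
  ],
)

```text
time_s: 25.02
position: [0.4431, 0.1972, 0.3185]
tool_rot: [[-1.0, -0.0, 0.001], [-0.0, 1.0, 0.0], [-0.001, 0.0, -1.0]]
ft_force: [0.3, 0.8, 0.1]
grip_width: 0.0854
```

Emit:
play_rows(
  commands=[
    {"grip": -1,"x": 0,"y": 0,"z": 0,"rx": 0,"ry": 0,"rz": 0},
    {"grip": -1,"x": 0,"y": 0,"z": 0,"rx": 0,"ry": 0,"rz": 0},
    {"grip": -1,"x": 0,"y": 0,"z": 0,"rx": 0,"ry": 0,"rz": 0},
    {"grip": -1,"x": 0,"y": 0,"z": 0,"rx": 0,"ry": 0,"rz": 0},
  ],
)

```text
time_s: 25.52
position: [0.4431, 0.1971, 0.3177]
tool_rot: [[-1.0, -0.0, -0.0], [-0.0, 1.0, -0.0], [0.0, -0.0, -1.0]]
ft_force: [-0.5, -0.2, 0.1]
grip_width: 0.0853
```

```bash
python3 - <<'E'
from h import *
s=env.observe(); print(s['position'],s['time_s'],s['ft_force'])
im=cam('scene'); save(im,'scene11.png'); w=cloud(im)
for n,x,y,z0,z1 in [('redbar',.603,.197,.2,.225),('bluebar',.628,-.151,.13,.155),('bluetop',.628,-.151,.05,.068),('yel',.555,-.298,.128,.15)]:
    m=(np.hypot(w[...,0]-x,w[...,1]-y)<.045)&(w[...,2]>z0)&(w[...,2]<z1); p=w[m]
    print(n,len(p),p.mean(0).round(4),cv2.minEnclosingCircle(p[:,:2].astype(np.float32)),p[:,2].max().round(3))
E
```

```text
[0.44308148 0.19712834 0.31770166] 25.525 [-0.5043065  -0.18977948  0.10159131]
redbar 162 [0.602  0.1971 0.2079] ((0.6046278476715088, 0.19642585515975952), 0.04299139231443405) 0.221
bluebar 107 [ 0.63   -0.1495  0.1405] ((0.6302397847175598, -0.14906923472881317), 0.023206133395433426) 0.145
bluetop 491 [ 0.6344 -0.1504  0.0576] ((0.6300889253616333, -0.14875297248363495), 0.03582756966352463) 0.067
yel 106 [ 0.5555 -0.2971  0.1379] ((0.5551143884658813, -0.2971268892288208), 0.023131471127271652) 0.143
```

View pics/scene11.png

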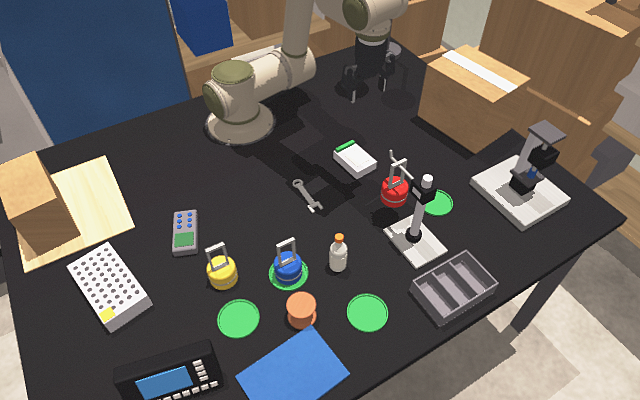

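Red hangs at (396,190) and blue stands in the dish at (288,268). Yellow (222,268), the spray, the wrench and the rest are where they were.

```bash
python3 -c "
from rig import order; print(order.close_job())"
```

```text
the job is handed in; nothing more can be done
None
```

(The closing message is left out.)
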